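Lock the trunk pole into the cam-lock tree stand

TASK

Take the green trunk pole out of the wooden rack, lower it gently, foot first, into the socket of the red tree stand until it rests on the bottom, and let go. Then push the yellow cam lever through its quarter turn to the end stop and lean on it there for about half a second with a firm push of roughly 18 N (never more than 30 N), so that the pole is clamped; then let go and leave everything else where it stands.

Things in the scene. Friction and masses are not known exactly. Their poses are not given: they have to be found in the camera images.
- trunk_centre (a point): Centre (half-way up) of the green trunk pole: loose, upright, round, 22 mm in diameter, 170 mm tall, about 0.22 kg; z axis along it. A wider hub (36 mm, with six green tabs, 50 mm over all) spans 7 mm below to 7 mm above this point; the 78 mm above the hub are plain pole, free for gripping
- trunk_foot (a point): Centre of the underside of the trunk pole, 85 mm below its centre; the foot's edge has a 4 mm chamfer
- rack: Fixed light-wood block, 80 (x) x 170 (y) x 45 (height) mm, origin at the centre of its underside; two pole holes at y = -45 and +45 mm, 3 mm wider than the poles, 38 mm deep. Which pole stands in which hole varies
- candy: The other pole in the rack: same size, red with white rings, no hub; must stay there. Origin at its foot
- stand: Fixed tree stand: red base plate 170 x 170 x 10 mm, origin under its centre, z up; dark socket block 56 x 56 mm, 60 mm tall, in the middle. The lever turns about an upright pin 33 mm to the stand's -y of the socket. Pushes on the lever count as pushes on the stand
- socket (a point): Centre of the mouth of the stand's socket, 60 mm above the table: a round upright hole 23.6 mm wide, 45 mm deep, mouth chamfered 2 mm. Axes as the stand's. When seated, the pole's foot is 45 mm below this point. With the lever open the pole goes in freely; with it shut the brass cam is in the way
- pivot (a point): Point on the lever's turning axis, at the handle's height (78 mm above the table); axes as the stand's
- handle (a point): Centre of the yellow lever handle, 90 mm from the pivot; the handle is a block 50 mm along the lever, 18 mm wide, 26 mm tall (65 to 91 mm above the table). The space beside it is free down to the table, save for the 10 mm base plate
- lever (a joint): Lever angle, rad. 0: open, pointing to the stand's -x from the pivot; grows counter-clockwise seen from above to the firm, rubber-faced end stop at 1.571 (pointing to the stand's -y, away from the socket). Stays where it is left. Stiff: 5 to 8 N at the handle. Meet the stop slowly (under 15 mm/s). Starts between 0 and 0.3
- spool: Bystander: green ribbon spool core, 64 mm wide, 46 mm tall, origin at its underside
- tape: Bystander: brown tape roll lying flat, 90 mm wide, 24 mm tall
- driver: Bystander: screwdriver with an orange handle, lying down
- gift: Bystander: red gift box 100 x 80 x 60 mm
- mug: Bystander: white mug 80 mm wide, 90 mm tall
- jar: Bystander: clear jar with a red cap, 70 mm wide, 90 mm tall

How it is judged (in metres and radians):
On the way, in this order (a step that is already met when the one before it is completed fails the run):
1. The trunk pole stands on the bottom of the socket, let go, with the lever still open (z of trunk_foot in the frame of stand below 0.018 m and horizontal distance between trunk_foot and socket below 0.006 m and angle between trunk_centre's own z axis and vertical below 0.07 rad and value of joint lever below 0.5 rad and contact force between the fingers and trunk below 0.3 N), for 0.2 s.
2. The lever is at its end stop and is pressed there with more than 11 N (value of joint lever above 1.53 rad and contact force between the fingers and stand above 11 N), for 0.25 s.
At the end, for the whole second after the job is handed in: The trunk pole stands in the stand's socket, foot within 3 mm of the bottom and 6 mm of the socket's axis, within 0.07 rad of upright; the lever is at rest within 0.04 rad of its end stop; nothing is touched (z of trunk_foot in the frame of stand below 0.018 m and horizontal distance between trunk_foot and socket below 0.006 m and angle between trunk_centre's own z axis and vertical below 0.07 rad and value of joint lever above 1.53 rad and velocity of joint lever between -0.05 and 0.05 rad/s).
It fails at once if The lever or stand is pushed by the fingers with more than 30 N (contact force between the fingers and stand above 30 N).
It fails at once if The pole is rammed or dropped into the stand (more than 40 N between them) (contact force between trunk and stand above 40 N).
It fails at once if A bystander is moved by more than 30 mm (distance of any of candy, spool, tape, driver, gift, mug, jar from where it was at the start of the episode above 0.03 m).
It also fails if it takes over 70 s, if anything falls off the work surface, if the arm or the gripper's body presses on something with over 40 N, if the wrist force passes 120 N, or if a joint passes its speed limit or range.

ROBOT

A 7-joint arm with a two-finger parallel gripper is mounted at the origin on the work surface. World frame = base frame: x ahead of the robot, y to its left, z up, the work surface at z = 0. Lengths are in m, angles in degrees, forces in N, time in s.
With the tool pointing down it reaches from about 0.425 to 0.875 m from the base axis. Payload 4.7 kg.
Tool frame: the origin (TCP) lies where the fingers leave the gripper's body, on its centre line; the fingertips stand 70 mm ahead of it and the grasp point (between the pads) lies 51 mm ahead of it (env.tip_reach is the distance from the TCP to the fingertips, in m); z points along the fingers, x is the direction in which the jaws open and shut, and the axes are right-handed (so a half turn about z gives the same grasp; the last joint's range is limited). The gripper opens to 87 mm and grips with 3 to 60 N. Pads are 19 mm wide; open, the fingers measure 117 mm over their backs; the gripper's body (75 mm by 190 mm) begins 51 mm behind the grasp point.
Start: joints at [-64.624, 18.392, -4.016, 83.108, 1.295, 78.541, -3.26], TCP at [0.27, 0.591, 0.292] pointing down, gripper open.
Joint ranges: [-163.93, 163.93], [-17.29, 119.83], [-79.2, 71.16], [3.27, 140.29], [-89.18, 269.18], [5.43, 117.66], [-154.24, 154.24]. Speed limits (degrees/s): [147.25, 147.25, 180, 180, 180, 180, 180].

INTERFACE

Orientations are given as [roll, pitch, yaw] about the fixed x, y, z axes, in that order (R = Rz(yaw) Ry(pitch) Rx(roll)).
In Python, from cell import env, optics, order gives the robot as it stands.
- The arm moves only by the shell command python3 -m creep 'ROWS' [FORCE]. ROWS is JSON, a list of rows, each a list of 7 numbers: the shift along the tool's x, y, z in cm, then the turn, a rotation vector about the tool's x, y, z in rad, then the opening, from 0 (shut) to 1 (fully open). A call has 1 to 20 rows; each row shifts and turns the pose as measured when the row begins, along the tool's axes as they then stand; what a row does not reach is not made up. A row lasts 1/10 s, in which the tool goes at most 50 mm and 8.59 degrees, less where a joint would pass 70% of its speed; a pose out of reach is approached as far as the arm can. A call with a gripper value outside its range is refused whole. The fingers move at their own pace and stop on an object; FORCE is the grip in N (left out, the last holds). Time passes only in rows, so rows that do not move let the fingers close. It gives the time, the measured TCP pose, the force and the opening at its end, in the units of the state.
- env.get_obs(): the state, without advancing time (a new reading comes with each control period).
- optics.read_camera(name): name is "scene" or "top" or "wrist"; returns a dict with "frame" (480x640x3 uint8, blue, green, red), "z_map" (480x640 float32, m along the optical axis (not along the pixel's ray), 0 where there is no reading), "fx", "fy", "cx", "cy" (pixels), "R" (3x3) and "t" (3): a world point X has camera coordinates R X + t; the wrist camera has in their place "hand_eye" (4x4, takes a point from camera to tool coordinates, whose origin is the TCP and whose axes are the tool frame's). Camera axes: x right, y down, z forward; pixel columns grow to the right and rows downward; lengths in m; the calibration is good to about 2 mm. A picture is of the moment at which its call begins: read the wrist's pose just before it.
- order.sign_off(): hands the job in, once; it reports no verdict.
The state is a dict: "time_s": time; "qpos": joint angles; "joint_velocities": joint speeds; "effort": joint torques, N m; "tool_pos": TCP position; "tool_rot": TCP orientation; "force": force on the tool from outside, world axes, zero at the start; "wrist_torque": the same for the moment, N m; "grip_width": finger opening in m.
Only numpy, scipy, OpenCV 4.12 (cv2) and the standard library are available. Lean on these libraries where they do the work, as an engineer would, in place of code of your own. Each camera call takes 0.05 s, during which the arm holds its last target. There are 200 camera calls.

## Working session

There is one attempt and no reset: what is moved stays moved. The work goes in short steps, Python scripts to look and compute and a shell command to move; the robot and the scene stay as the last step left them, time stands still between calls to the robot, and variables do not carry over. Pictures are saved under pics/ and viewed, on a budget of 10 in all, crops included, one or two more only if the job needs it, and the job is handed in when it is done.

```bash
mkdir -p pics; ls
python3 - <<'E'
from cell import env,optics,order
import cv2,numpy as np
o=env.get_obs();print({k:np.round(v,3).tolist() for k,v in o.items()})
for n in("top","scene"):
    c=optics.read_camera(n);cv2.imwrite(f"pics/{n}0.png",c["frame"]);np.savez(f"{n}0.npz",**c)
    print(n,c["fx"],c["fy"],c["cx"],c["cy"],np.round(c["R"],4).tolist(),np.round(c["t"],4))
E
```

```text
pics
{'time_s': 0.0, 'qpos': [-64.624, 18.439, -4.016, 83.175, 1.296, 78.541, -3.262], 'joint_velocities': [-0.059, 0.06, 0.122, 0.113, 0.049, 0.037, 0.016], 'effort': [-0.001, -49.128, -0.404, -31.254, -0.064, 0.044, 0.0], 'tool_pos': [0.27, 0.591, 0.291], 'tool_rot': [179.994, 0.109, 65.432], 'force': [-0.089, 0.468, -0.288], 'wrist_torque': [0.018, -0.014, -0.035], 'grip_width': 0.087}
top 585.9469773573102 585.9469773573102 315.39364742283027 231.08762881181042 [[-0.0051, -1.0, -0.0009], [-0.9886, 0.0052, -0.1506], [0.1506, 0.0001, -0.9886]] [-0.0343  0.5647  1.2045]
scene 475.77052193370093 475.77052193370093 326.6475669379925 244.48065078548007 [[-0.4536, 0.8912, 0.0037], [0.5934, 0.3051, -0.7448], [-0.6649, -0.3357, -0.6672]] [ 0.3042 -0.2409  1.3476]
```

View pics/top0.png

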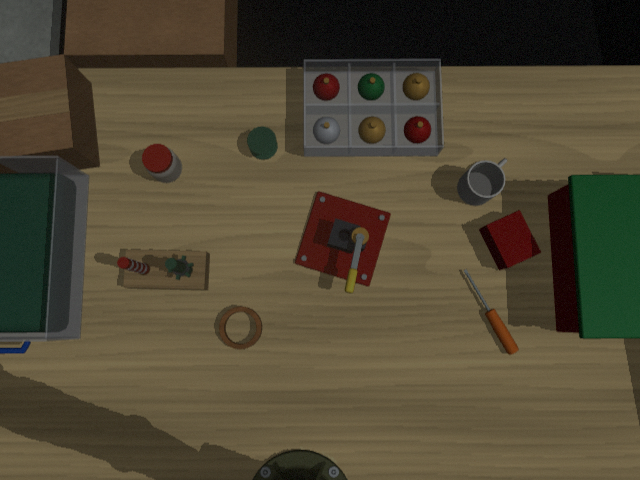

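View pics/scene0.png

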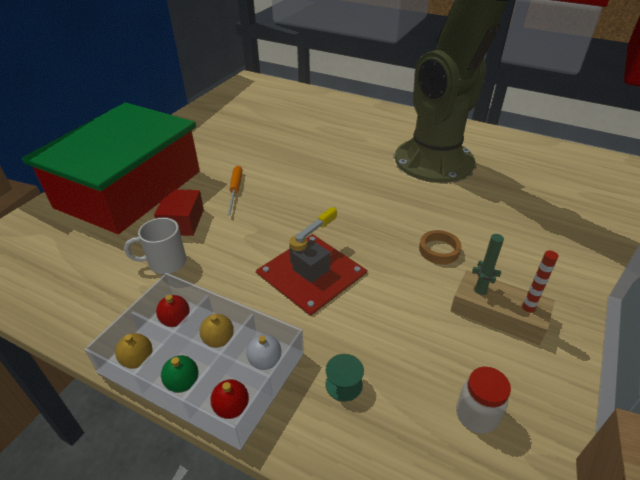

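The top view shows the green trunk with its hub at about (180,266), in the right-hand rack hole, and the candy at (130,266). The stand is at (343,238), with the lever pivot at (360,235) and the yellow handle at (351,280). The scene view agrees: the trunk is the pole nearer the stand, and the lever is open.

```bash
cat > h.py <<'E'
import numpy as np,cv2
def cloud(c):
    z=c["z_map"].astype(float);v,u=np.mgrid[:480,:640]
    P=np.stack([(u-c["cx"])*z/c["fx"],(v-c["cy"])*z/c["fy"],z],-1)
    return (P-c["t"])@c["R"]   # R^T (P-t)
def rect(P):
    return cv2.minAreaRect((P[:,:2]*1000).astype(np.float32))
E
python3 - <<'E'
from h import *
for n in("top","scene"):
    c=dict(np.load(f"{n}0.npz"));W=cloud(c);ok=c["z_map"]>0
    hsv=cv2.cvtColor(c["frame"],cv2.COLOR_BGR2HSV);H,S,V=[hsv[...,i].astype(int) for i in range(3)]
    X,Y,Z=W[...,0],W[...,1],W[...,2]
    print(n,"table z",np.median(Z[ok&(abs(Z)<.02)]))
    red=((H<8)|(H>172))&(S>150)&(V>50)
    near=lambda x,y,r:(abs(X-x)<r)&(abs(Y-y)<r)&ok
    st=near(.58,-.06,.16)
    m=st&red&(Z<.02);print("plate",m.sum(),rect(W[m]),np.median(Z[m]))
    m=st&(Z>.054)&(Z<.064);print("block",m.sum(),rect(W[m]),W[m].mean(0))
    ye=st&(H>20)&(H<35)&(S>180)&(V>80)
    m=ye&(Z>.085);print("handle",m.sum(),rect(W[m]),W[m].mean(0))
    m=st&(Z>.08)&~ye;print("other high",m.sum(),rect(W[m]),W[m].mean(0),W[m][:,2].max())
    rk=near(.53,.3,.15)
    m=rk&(Z>.035)&(Z<.052);print("rack",rect(W[m]),np.median(Z[m]))
    m=rk&(Z>.168)&(Z<.19)
    nl,l,s,ce=cv2.connectedComponentsWithStats(m.astype(np.uint8))
    for i in range(1,nl):
        if s[i,4]>8: print("pole top",s[i,4],ce[i],W[l==i].mean(0),rect(W[l==i]),np.median(hsv[l==i],0))
E
```

```text
top table z -0.00022279881639381422
plate 3990 ((555.126708984375, -96.50816345214844), (168.90304565429688, 168.72927856445312), 72.54148864746094) 0.009601192116231384
block 606 ((629.9508056640625, -116.59791564941406), (205.95867919921875, 220.08224487304688), 89.98834228515625) [ 0.57425667 -0.0964536   0.05957893]
handle 26 ((456.1771545410156, -109.3299560546875), (14.353692054748535, 46.95305252075195), 77.33257293701172) [ 0.4627198  -0.10830013  0.09060975]
other high 423 ((492.06146240234375, -116.88853454589844), (17.81635284423828, 122.99567413330078), 76.98143768310547) [ 0.48946134 -0.1160038   0.08662914] 0.09686922145857649
rack ((561.9627075195312, 278.6444091796875), (171.5238800048828, 234.9016571044922), 88.45307922363281) 0.04431635681655445
pole top 123 [123.37398374 262.68292683] [0.48598326 0.3247989  0.17574157] ((485.646484375, 325.35394287109375), (21.67412567138672, 21.68143081665039), 51.88640594482422) [  3. 194.  82.]
pole top 116 [170.8362069  263.84482759] [0.48328092 0.23518409 0.17617872] ((483.1446838378906, 235.07354736328125), (21.48691177368164
[... 522 characters left out ...]
8957913]
other high 206 ((496.12664794921875, -115.83087158203125), (18.17479705810547, 124.0740966796875), 78.07131958007812) [ 0.5175096  -0.119073    0.08452315] 0.09032139641315948
rack ((487.0417785644531, 282.0116271972656), (170.21844482421875, 85.23350524902344), 88.08778381347656) 0.044758542706300905
pole top 138 [496.4057971  239.30434783] [0.4886282  0.23739645 0.17513966] ((486.29486083984375, 237.68792724609375), (21.53589630126953, 22.32745933532715), 39.34090805053711) [61.  75.5 78. ]
pole top 152 [550.16447368 256.21052632] [0.49097487 0.32668473 0.17522059] ((488.3023376464844, 326.8495178222656), (21.632976531982422, 23.56427001953125), 81.68433380126953) [  5. 205. 123.]
```

```bash
python3 -m creep '[[-1.94,2.86,-0.4,0,0,0,1],[-1.94,2.86,-0.4,0,0,0,1],[-1.94,2.86,-0.4,0,0,0,1],[-1.94,2.86,-0.4,0,0,0,1],[-1.94,2.86,-0.4,0,0,0,1],[-1.94,2.86,-0.4,0,0,0,1],[-1.94,2.86,-0.4,0,0,0,1],[-1.94,2.86,-0.4,0,0,0,1],[-1.94,2.86,-0.4,0,0,0,1],[-1.94,2.86,-0.4,0,0,0,1],[-1.94,2.86,-0.4,0,0,0,1],[-1.94,2.86,-0.4,0,0,0,1],[0,0,0,0,0,0.143,1],[0,0,0,0,0,0.143,1],[0,0,0,0,0,0.143,1],[0,0,0,0,0,0.143,1],[0,0,0,0,0,0.143,1],[0,0,0,0,0,0.143,1],[0,0,0,0,0,0.143,1],[0,0,0,0,0,0.143,1]]'
cat >> h.py <<'E'
from scipy.spatial.transform import Rotation as Ro
def wrist(save=None):
    from cell import env,optics
    o=env.get_obs();c=optics.read_camera("wrist")
    T=np.eye(4);T[:3,:3]=Ro.from_euler("xyz",o["tool_rot"],degrees=True).as_matrix();T[:3,3]=o["tool_pos"]
    C=np.linalg.inv(T@np.array(c["hand_eye"]));c=dict(c,R=C[:3,:3],t=C[:3,3])
    if save: cv2.imwrite(save,c["frame"]);
    return o,c
def mv(o,d,yaw=0):
    "world delta -> tool cm"
    return np.round(Ro.from_euler("xyz",o["tool_rot"],degrees=True).as_matrix().T@np.array(d)*100,2)
E
cat > trunk.py <<'E'
from h import *
import sys
o,c=wrist(sys.argv[1] if len(sys.argv)>1 else None)
print(np.round(o["tool_pos"],4),o["tool_rot"],o["time_s"],o["force"])
print(np.round(c["hand_eye"],3).tolist(),c["fx"],c["cx"],c["cy"])
W=cloud(c);ok=c["z_map"]>0
for a,b in((.165,.19),(.155,.18)):
  m=ok&(W[...,2]>a)&(W[...,2]<b)
  nl,l,s,ce=cv2.connectedComponentsWithStats(m.astype(np.uint8))
  for i in range(1,nl):
    if s[i,4]>50: print(s[i],ce[i],W[l==i].mean(0),rect(W[l==i]),np.median(c["frame"][l==i],0))
E
python3 trunk.py pics/w1.png
```

```text
time_s: 2.1
tool_pos: [0.4908, 0.2177, 0.3307]
tool_rot: [179.2, 0.8, -2.4]
force: [-0.5, 0.5, 0.7]
grip_width: 0.0872
[0.4908 0.2177 0.3307] [179.17851301   0.82213417  -2.40946707] 2.1 [-0.53992532  0.54148143  0.66822356]
[[1.0, -0.001, -0.0, 0.0], [0.001, 0.97, 0.243, -0.067], [-0.0, -0.243, 0.97, -0.092], [0.0, 0.0, 0.0, 1.0]] 356.45692110504723 318.39404123491744 235.66643529573537
[ 290   53   35   40 1085] [307.40645161  72.63041475] [0.48652179 0.32853342 0.17642908] ((486.38861083984375, 328.92578125), (21.643482208251953, 21.937641143798828), 23.950281143188477) [18. 21. 99.]
[295 194  31  33 825] [310.28       209.97090909] [0.48401302 0.23990491 0.17646525] ((483.7631530761719, 239.2115478515625), (21.882978439331055, 21.077774047851562), 87.50371551513672) [67. 87. 47.]
[ 290   53   35   43 1163] [307.65520206  73.81771281] [0.48661425 0.32796926 0.17531465] ((486.27996826171875, 328.8501281738281), (22.345731735229492, 21.628849029541016), 87.97344207763672) [18. 21. 99.]
[295 192  31  35 874] [310.43363844 209.11899314] [0.48411573 0.24036429 0.17553405] ((483.78057861328125, 239.22105407714844), (21.936986923217773, 21.087675094604492), 87.06214141845703) [67. 87. 47.]
```

View pics/w1.png

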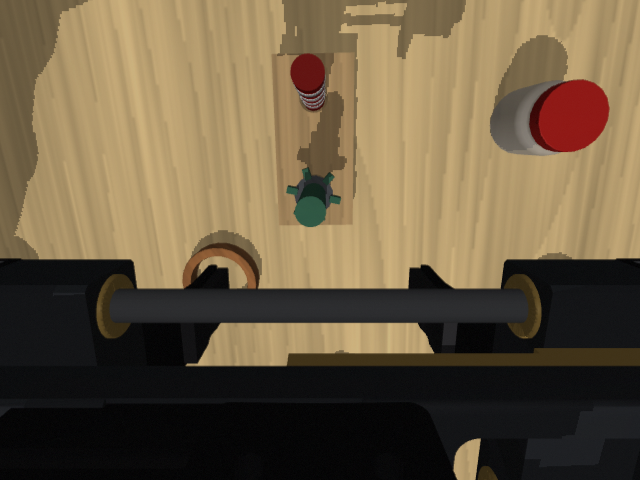

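The wrist view shows the trunk top at (310,211) with its hub below it and the candy at (308,73). The space around the trunk's upper part is clear.

```bash
cat > go.py <<'E'
# how far: python3 go.py x y z yaw -> tool-frame shift (cm), rotation vector (rad)
from h import *
import sys
from cell import env
x,y,z,yaw=map(float,sys.argv[1:5])
o=env.get_obs();R=Ro.from_euler("xyz",o["tool_rot"],degrees=True);G=Ro.from_euler("xyz",[180,0,yaw],degrees=True)
print("pos",np.round(o["tool_pos"],4),"rot",np.round(o["tool_rot"],2),"F",np.round(o["force"],2),"w",round(float(o["grip_width"]),4),"t",o["time_s"])
print("cm",np.round(R.inv().apply(np.array([x,y,z])-o["tool_pos"])*100,2),"rotvec",np.round((R.inv()*G).as_rotvec(),4))
E
python3 go.py 0.4838 0.2395 0.3307 0
```

```text
pos [0.4908 0.2176 0.3306] rot [179.17   0.82  -2.74] F [ 0.05  0.61 -0.19] w 0.0868 t 2.15
cm [-0.8  -2.15 -0.03] rotvec [ 0.0141  0.0147 -0.0476]
```

```bash
python3 -m creep '[[-0.4,-1.1,0,0.007,0.007,-0.024,1],[-0.4,-1.05,0,0.007,0.007,-0.024,1],[0,0,0,0,0,0,1],[0,0,0,0,0,0,1]]'; python3 go.py 0.4838 0.2395 0.201 0;python3 trunk.py
```

```text
time_s: 2.55
tool_pos: [0.482, 0.2421, 0.3296]
tool_rot: [-180.0, 0.1, 0.9]
force: [0.8, 0.2, -0.0]
grip_width: 0.087
pos [0.482  0.2421 0.3296] rot [-1.7996e+02  6.0000e-02  8.7000e-01] F [ 0.75  0.22 -0.01] w 0.087 t 2.55
cm [ 0.19  0.27 12.86] rotvec [-0.0007  0.001   0.0152]
[0.482  0.2421 0.3296] [-1.79957059e+02  5.82023234e-02  8.73282441e-01] 2.55 [ 0.75343765  0.2234592  -0.01118668]
[[1.0, -0.001, -0.0, 0.0], [0.001, 0.97, 0.243, -0.067], [-0.0, -0.243, 0.97, -0.092], [0.0, 0.0, 0.0, 1.0]] 356.45692110504723 318.39404123491744 235.66643529573537
[311  98  33  36 938] [326.85714286 115.81449893] [0.48639192 0.32890779 0.17674917] ((486.5393981933594, 329.0545349121094), (21.078948974609375, 21.877185821533203), 0.33160343766212463) [ 20.  22. 100.]
[306 230  31  33 812] [320.67857143 246.07512315] [0.4837529  0.24025641 0.17621514] ((483.9408874511719, 239.38259887695312), (21.4970760345459, 22.214088439941406), 1.6137995719909668) [69. 89. 49.]
[311  98  33  37 971] [326.74974253 116.33470649] [0.48633565 0.32860575 0.17614271] ((486.3586120605469, 329.0220031738281), (21.434782028198242, 21.93706703186035), 0.46857959032058716) [ 20.  22. 100.]
[306 227  31  36 887] [320.69673055 244.75197294] [0.48376397 0.24091196 0.17485466] ((483.9408874511719, 239.38259887695312), (21.4970760345459, 22.214088439941406), 1.6137995719909668) [69. 88. 48.]
```

```bash
python3 -m creep '[[0.19,0.25,1,0,0,0.015,1],[0,0,2,0,0,0,1],[0,0,2,0,0,0,1],[0,0,2,0,0,0,1],[0,0,2,0,0,0,1],[0,0,2,0,0,0,1],[0,0,1.2,0,0,0,1],[0,0,0,0,0,0,1]]' 25; python3 go.py 0.4839 0.2396 0.201 0
```

```text
time_s: 3.4
tool_pos: [0.4853, 0.2352, 0.1995]
tool_rot: [179.9, 0.0, -0.4]
force: [-0.1, -0.5, 0.5]
grip_width: 0.0866
pos [0.4853 0.2352 0.1995] rot [ 1.7993e+02  5.0000e-02 -4.1000e-01] F [-0.15 -0.5   0.47] w 0.0866 t 3.4
cm [-0.14 -0.43 -0.15] rotvec [ 0.0012  0.0008 -0.0071]
```

```bash
python3 -m creep '[[-0.14,-0.43,-0.1,0,0,0,1],[0,0,0,0,0,0,1],[0,0,0,0,0,0,0],[0,0,0,0,0,0,0],[0,0,0,0,0,0,0],[0,0,0,0,0,0,0],[0,0,0,0,0,0,0],[0,0,0,0,0,0,0],[0,0,0,0,0,0,0],[0,0,0,0,0,0,0]]' 25; python3 go.py 0.4839 0.2396 0.35 0
```

```text
time_s: 4.4
tool_pos: [0.4859, 0.2407, 0.2046]
tool_rot: [-179.9, -0.3, -0.4]
force: [-0.7, 0.6, 0.5]
grip_width: 0.0312
pos [0.4859 0.2407 0.2046] rot [-179.86   -0.28   -0.44] F [-0.68  0.62  0.54] w 0.0312 t 4.4
cm [ -0.13   0.08 -14.54] rotvec [-0.0023 -0.0048 -0.0076]
```

```bash
python3 -m creep '[[0,0,0,0,0,0,0],[0,0,0,0,0,0,0],[0,0,0,0,0,0,0],[0,0,0,0,0,0,0],[0,0,0,0,0,0,0]]' 25; python3 go.py 0.4839 0.2396 0.25 0
```

```text
time_s: 4.9
tool_pos: [0.4854, 0.2407, 0.2045]
tool_rot: [-179.9, -0.2, -0.4]
force: [0.0, 0.0, 0.4]
grip_width: 0.0215
pos [0.4854 0.2407 0.2045] rot [-179.88   -0.21   -0.43] F [0.02 0.04 0.41] w 0.0215 t 4.9
cm [-0.13  0.1  -4.55] rotvec [-0.0021 -0.0036 -0.0074]
```

```bash
python3 -m creep '[[0,0,-0.5,0,0,0,0],[0,0,-0.8,0,0,0,0],[0,0,-0.8,0,0,0,0],[0,0,-0.8,0,0,0,0],[0,0,-0.8,0,0,0,0],[0,0,-1,0,0,0,0],[0,0,-1,0,0,0,0],[0,0,-1,0,0,0,0],[0,0,-1,0,0,0,0],[0,0,-1,0,0,0,0],[0,0,-1,0,0,0,0],[0,0,-1,0,0,0,0],[0,0,-1,0,0,0,0],[0,0,-1,0,0,0,0],[0,0,0,0,0,0,0]]'; python3 go.py 0.557 -0.0952 0.33 -17.4
```

```text
time_s: 6.4
tool_pos: [0.4851, 0.2402, 0.3433]
tool_rot: [-179.9, -0.3, -0.5]
force: [0.1, -0.1, -1.9]
grip_width: 0.0217
pos [0.4851 0.2402 0.3433] rot [-179.86   -0.29   -0.45] F [ 0.15 -0.08 -1.91] w 0.0217 t 6.4
cm [ 7.45 33.48  1.28] rotvec [-0.0032 -0.0046  0.2958]
```

```bash
python3 -m creep '[[0.3,1.5,0,0,0,0,0],[0.52,2.8,0,0,0,0,0],[0.52,2.8,0,0,0,0,0],[0.52,2.8,0,0,0,0,0],[0.52,2.8,0,0,0,0,0],[0.52,2.8,0,0,0,0,0],[0.52,2.8,0,0,0,0,0],[0.52,2.8,0,0,0,0,0],[0.52,2.8,0,0,0,0,0],[0.52,2.8,0,0,0,0,0],[0.52,2.8,0,0,0,0,0],[0.52,2.8,0,0,0,0,0],[0.52,2.8,0,0,0,0,0],[0.52,2.8,0,0,0,0,0],[0.3,1.5,0,0,0,0,0],[0,0,0,0,0,0.1,0],[0,0,0,0,0,0.1,0],[0,0,0,0,0,0.1,0],[0,0,0,0,0,0,0]]'
python3 - <<'E'
from h import *
o,c=wrist("pics/w2.png")
print(np.round(o["tool_pos"],4),np.round(o["tool_rot"],2),o["force"])
np.savez("w2.npz",**c)
W=cloud(c);ok=c["z_map"]>0;X,Y,Z=[W[...,i] for i in range(3)]
st=ok&(abs(X-.557)<.13)&(abs(Y+.095)<.13)
hsv=cv2.cvtColor(c["frame"],cv2.COLOR_BGR2HSV);H,S,V=[hsv[...,i].astype(int) for i in range(3)]
m=st&((H<8)|(H>172))&(S>150)&(Z<.02);print("plate",m.sum(),rect(W[m]))
m=st&(Z>.054)&(Z<.066);print("block",m.sum(),rect(W[m]),np.median(W[m],0))
m=st&(Z>.013)&(Z<.05)&(abs(X-.557)<.03)&(abs(Y+.095)<.03);print("hole",m.sum(),m.any() and rect(W[m]))
E
```

```text
time_s: 8.3
tool_pos: [0.5438, -0.1972, 0.3326]
tool_rot: [179.2, 0.7, -19.4]
force: [-0.1, -0.1, -2.4]
grip_width: 0.0215
[ 0.5438 -0.1972  0.3326] [179.23   0.74 -19.39] [-0.05860921 -0.11365443 -2.42229413]
plate 18665 ((554.5523071289062, -93.955810546875), (169.05809020996094, 168.58749389648438), 72.33794403076172)
block 2731 ((551.4591674804688, -104.0405044555664), (77.99559020996094, 56.23042678833008), 72.37142181396484) [ 0.55567009 -0.08814043  0.05978893]
hole 442 ((554.317138671875, -92.01283264160156), (21.359962463378906, 21.197647094726562), 66.40037536621094)
```

View pics/w2.png

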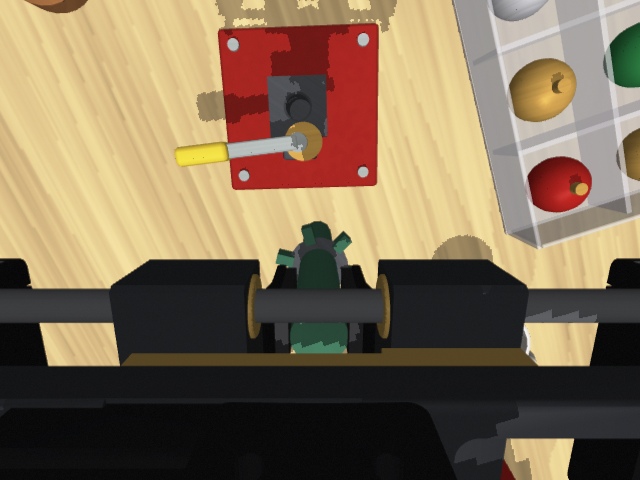

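The wrist view shows the socket mouth at (300,105), the pivot at (305,142), the handle at (200,155), and the held pole with its hub near (318,250). Next I'll measure the held pole in the tool frame to check its offset and tilt.

Run:
```python
from h import *
c=dict(np.load("w2.npz"));ok=c["z_map"]>0
P=cloud(dict(c,R=np.eye(3),t=np.zeros(3)));he=c["hand_eye"];T=P@he[:3,:3].T+he[:3,3]
hsv=cv2.cvtColor(c["frame"],cv2.COLOR_BGR2HSV);H,S,V=[hsv[...,i].astype(int) for i in range(3)]
g=ok&(H>50)&(H<95)&(S>60)&(abs(T[...,0])<.03)&(abs(T[...,1])<.03)&(T[...,2]>.02)
for a in np.arange(.02,.21,.01):
    m=g&(T[...,2]>a)&(T[...,2]<=a+.01)
    if m.sum()>15:
        q=T[m]*1000;print(round(a,3),m.sum(),"x",q[:,0].min().round(1),q[:,0].max().round(1),"mid",((q[:,0].min()+q[:,0].max())/2).round(2),"ymin",q[:,1].min().round(1))
```

```text
0.02 1666 x -11.0 10.5 mid -0.26 ymin -4.8
0.04 32 x -3.9 17.8 mid 6.98 ymin -13.1
0.05 270 x -9.1 16.2 mid 3.56 ymin -12.7
0.06 298 x -18.5 14.9 mid -1.83 ymin -12.8
0.07 262 x -17.7 14.0 mid -1.87 ymin -12.6
0.08 219 x -11.1 9.8 mid -0.64 ymin -9.5
0.09 192 x -11.1 9.6 mid -0.78 ymin -9.8
0.1 745 x -25.0 18.5 mid -3.25 ymin -22.9
0.11 91 x -23.8 19.7 mid -2.05 ymin -23.1
0.14 49 x -2.6 7.9 mid 2.64 ymin -9.2
0.15 52 x -3.4 8.2 mid 2.4 ymin -9.3
0.16 49 x -4.3 7.8 mid 1.77 ymin -9.2
0.17 45 x -5.2 7.9 mid 1.37 ymin -9.0
0.18 28 x -5.3 6.5 mid 0.62 ymin -9.0
```

```bash
python3 go.py 0.5558 -0.0922 0.33 -17.5
```

```text
pos [ 0.5437 -0.1973  0.3326] rot [179.22   0.75 -19.27] F [-0.91  0.24 -2.84] w 0.0212 t 8.35
cm [ -2.32 -10.32   0.15] rotvec [ 0.0134  0.0133 -0.0309]
```

```bash
python3 -m creep '[[-0.4,-1.7,0,0.007,0.007,-0.015,0],[-0.4,-1.7,0,0.007,0.006,-0.015,0],[-0.4,-1.7,0,0,0,0,0],[-0.4,-1.7,0,0,0,0,0],[-0.4,-1.7,0,0,0,0,0],[-0.3,-1.3,0,0,0,0,0],[0,0,0,0,0,0,0],[0,0,0,0,0,0,0]]';python3 go.py 0.5558 -0.0922 0.30 -17.5
```

```text
time_s: 9.15
tool_pos: [0.5507, -0.0829, 0.332]
tool_rot: [-179.6, 0.0, -16.2]
force: [0.1, -0.5, -2.2]
grip_width: 0.0217
pos [ 0.5507 -0.0829  0.332 ] rot [-1.7962e+02  1.0000e-02 -1.6180e+01] F [ 0.11 -0.51 -2.25] w 0.0217 t 9.15
cm [0.75 0.77 3.19] rotvec [-0.0066  0.0003  0.023 ]
```

```bash
python3 -m creep '[[0.35,0.35,1,-0.003,0,0.01,0],[0.35,0.35,1,-0.003,0,0.01,0],[0,0,0.8,0,0,0,0],[0,0,0,0,0,0,0],[0,0,0,0,0,0,0]]';python3 go.py 0.5558 -0.0922 0.30 -17.5
```

```text
time_s: 9.65
tool_pos: [0.5549, -0.0962, 0.3004]
tool_rot: [179.9, 0.1, -17.7]
force: [-0.0, -0.0, -1.7]
grip_width: 0.0213
pos [ 0.5549 -0.0962  0.3004] rot [ 1.7986e+02  8.0000e-02 -1.7720e+01] F [-0.02 -0.   -1.67] w 0.0213 t 9.65
cm [-0.04 -0.41  0.04] rotvec [ 0.0024  0.0014 -0.0039]
```

```bash
python3 -m creep '[[-0.04,-0.38,0,0,0,0,0],[0,0,0,0,0,0,0],[0,0,0,0,0,0,0]]';python3 go.py 0.5558 -0.0922 0.30 -17.5
python3 - <<'E'
from h import *
from cell import optics
o,c=wrist("pics/w3.png")
s=optics.read_camera("scene");cv2.imwrite("pics/s3.png",cv2.resize(s["frame"][150:330,210:450],None,fx=3,fy=3))
W=cloud(c);ok=c["z_map"]>0;X,Y,Z=[W[...,i] for i in range(3)]
st=ok&(abs(X-.557)<.14)&(abs(Y+.095)<.14)
hsv=cv2.cvtColor(c["frame"],cv2.COLOR_BGR2HSV);H,S,V=[hsv[...,i].astype(int) for i in range(3)]
m=st&((H<8)|(H>172))&(S>150)&(Z<.02);print("plate",m.sum(),rect(W[m]))
E
```

```text
time_s: 9.95
tool_pos: [0.5559, -0.0924, 0.3007]
tool_rot: [179.9, 0.1, -17.8]
force: [-0.3, -1.0, -1.8]
grip_width: 0.0214
pos [ 0.5559 -0.0924  0.3007] rot [ 1.7987e+02  6.0000e-02 -1.7760e+01] F [-0.27 -0.96 -1.79] w 0.0214 t 9.95
cm [-0.02 -0.02  0.07] rotvec [ 0.0022  0.0011 -0.0045]
plate 15607 ((554.5028686523438, -93.2583999633789), (168.22352600097656, 168.761474609375), 72.43545532226562)
```

View pics/s3.png

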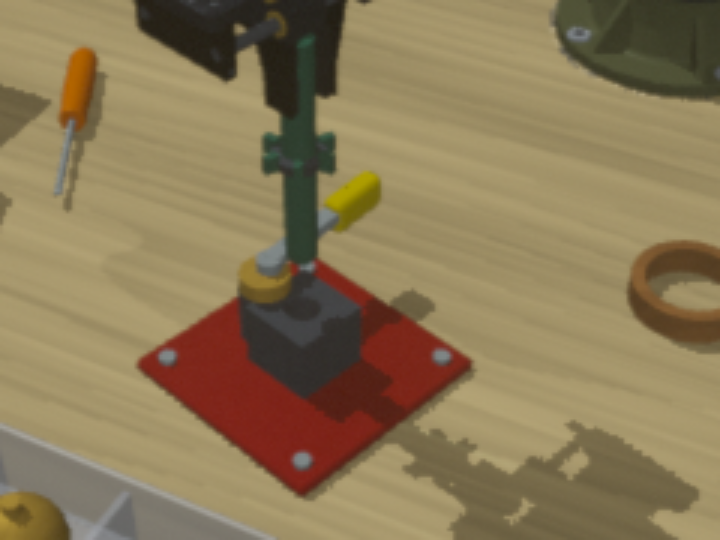

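The cropped scene view shows the upright pole above the socket block, foot at (302,262) and mouth at (308,302), about 4 cm apart. Now I'll lower it.

```bash
python3 -m creep '[[0,0,0.5,0,0,0,0],[0,0,0.5,0,0,0,0],[0,0,0.5,0,0,0,0],[0,0,0.5,0,0,0,0],[0,0,0.5,0,0,0,0],[0,0,0.5,0,0,0,0],[0,0,0.4,0,0,0,0],[0,0,0,0,0,0,0]]';python3 go.py 0.5558 -0.0922 0.2575 -17.5
```

```text
time_s: 10.85
tool_pos: [0.5555, -0.0921, 0.2631]
tool_rot: [179.9, 0.1, -17.7]
force: [-0.4, -0.5, -2.0]
grip_width: 0.0217
pos [ 0.5555 -0.0921  0.2631] rot [ 1.7987e+02  1.1000e-01 -1.7730e+01] F [-0.37 -0.53 -1.96] w 0.0217 t 10.85
cm [ 0.03 -0.    0.56] rotvec [ 0.0022  0.0019 -0.004 ]
```

```bash
python3 -m creep '[[0,0,0.2,0,0,0,0],[0,0,0.2,0,0,0,0],[0,0,0.2,0,0,0,0],[0,0,0.2,0,0,0,0],[0,0,0.2,0,0,0,0]]';python3 go.py 0.5558 -0.0922 0.2125 -17.5
```

```text
time_s: 11.35
tool_pos: [0.5561, -0.0923, 0.2532]
tool_rot: [179.9, 0.0, -17.7]
force: [0.9, -0.1, -1.8]
grip_width: 0.0214
pos [ 0.5561 -0.0923  0.2532] rot [ 1.799e+02  2.000e-02 -1.773e+01] F [ 0.91 -0.05 -1.79] w 0.0214 t 11.35
cm [-0.02 -0.01  4.07] rotvec [ 0.0018  0.0003 -0.004 ]
```

```bash
python3 -m creep '[[0,0,0.2,0,0,0,0],[0,0,0.2,0,0,0,0],[0,0,0.2,0,0,0,0],[0,0,0.2,0,0,0,0],[0,0,0.2,0,0,0,0]]';python3 go.py 0.5558 -0.0922 0.2125 -17.5; python3 -m creep '[[0,0,0.25,0,0,0,0],[0,0,0.25,0,0,0,0],[0,0,0.25,0,0,0,0],[0,0,0.25,0,0,0,0]]';python3 go.py 0.5558 -0.0922 0.2125 -17.5
```

```text
time_s: 11.85
tool_pos: [0.5561, -0.0923, 0.2423]
tool_rot: [179.9, 0.0, -17.7]
force: [-0.6, -0.0, -3.1]
grip_width: 0.0216
pos [ 0.5561 -0.0923  0.2423] rot [ 1.799e+02  1.000e-02 -1.772e+01] F [-0.57 -0.01 -3.11] w 0.0216 t 11.85
cm [-0.03 -0.    2.98] rotvec [ 0.0017  0.0002 -0.0039]
time_s: 12.25
tool_pos: [0.5561, -0.0923, 0.2314]
tool_rot: [179.9, 0.0, -17.7]
force: [0.2, 0.5, -1.8]
grip_width: 0.0216
pos [ 0.5561 -0.0923  0.2314] rot [ 1.799e+02  1.000e-02 -1.772e+01] F [ 0.18  0.49 -1.78] w 0.0216 t 12.25
cm [-0.03  0.    1.89] rotvec [ 0.0017  0.0001 -0.0039]
```

```bash
python3 -m creep '[[0,0,0.25,0,0,0,0],[0,0,0.25,0,0,0,0],[0,0,0.25,0,0,0,0],[0,0,0.25,0,0,0,0],[0,0,0.25,0,0,0,0],[0,0,0.1,0,0,0,0]]';python3 go.py 0.5558 -0.0922 0.2125 -17.5
```

```text
time_s: 12.85
tool_pos: [0.556, -0.0922, 0.2164]
tool_rot: [179.9, 0.0, -17.7]
force: [1.1, -0.1, -2.9]
grip_width: 0.0212
pos [ 0.556  -0.0922  0.2164] rot [ 1.799e+02  3.000e-02 -1.772e+01] F [ 1.05 -0.11 -2.85] w 0.0212 t 12.85
cm [-0.01  0.    0.39] rotvec [ 0.0018  0.0006 -0.0038]
```

```bash
for i in 1 ; do python3 -m creep '[[0,0,0.1,0,0,0,0],[0,0,0.1,0,0,0,0],[0,0,0.1,0,0,0,0]]'; done; python3 -m creep '[[0,0,0.1,0,0,0,0]]'
```

```text
time_s: 13.15
tool_pos: [0.556, -0.0922, 0.2132]
tool_rot: [179.9, 0.0, -17.7]
force: [-0.5, 0.3, -2.4]
grip_width: 0.0214
time_s: 13.25
tool_pos: [0.5562, -0.0923, 0.2124]
tool_rot: [179.9, 0.0, -17.7]
force: [-0.2, 0.4, 3.7]
grip_width: 0.0213
```

```bash
python3 -m creep '[[0,0,0.05,0,0,0,0],[0,0,0,0,0,0,0.7],[0,0,0,0,0,0,0.7],[0,0,0,0,0,0,0.7],[0,0,0,0,0,0,0.7],[0,0,0,0,0,0,0.7],[0,0,0,0,0,0,0.7],[0,0,0,0,0,0,0.7],[0,0,0,0,0,0,0.7],[0,0,0,0,0,0,0.7],[0,0,0,0,0,0,0.7],[0,0,0,0,0,0,0.7]]';python3 go.py 0.5558 -0.0922 0.31 -17.5
```

```text
time_s: 14.45
tool_pos: [0.5573, -0.0925, 0.2134]
tool_rot: [180.0, -0.2, -17.7]
force: [-0.2, -0.7, -0.1]
grip_width: 0.0611
pos [ 0.5573 -0.0925  0.2134] rot [179.96  -0.18 -17.72] F [-0.18 -0.68 -0.1 ] w 0.0611 t 14.45
cm [-0.12  0.02 -9.66] rotvec [ 0.0007 -0.0031 -0.0039]
```

```bash
python3 -m creep '[[0,0,-0.5,0,0,0,0.7],[0,0,-1,0,0,0,0.7],[0,0,-1.5,0,0,0,0.7],[0,0,-1.5,0,0,0,0.7],[0,0,-1.5,0,0,0,0.7],[0,0,-1.5,0,0,0,0.7],[0,0,-1.3,0,0,0,0.7],[0,0,0,0,0,0,0.7]]';python3 go.py 0.452 -0.070 0.31 -17.5
python3 - <<'E'
from h import *
o,c=wrist("pics/w4.png")
W=cloud(c);ok=c["z_map"]>0;X,Y,Z=[W[...,i] for i in range(3)]
from cell import optics
s=optics.read_camera("scene");cv2.imwrite("pics/s4.png",cv2.resize(s["frame"][150:330,210:450],None,fx=3,fy=3))
W=cloud(s);ok=s["z_map"]>0
m=ok&(W[...,2]>.16)&(W[...,2]<.205)&(abs(W[...,0]-.557)<.03)&(abs(W[...,1]+.093)<.03);print("top",m.sum(),W[m].mean(0),W[m][:,2].max(),rect(W[m]))
E
```

```text
time_s: 15.25
tool_pos: [0.5575, -0.0929, 0.31]
tool_rot: [-180.0, -0.4, -17.8]
force: [-0.6, 0.0, -0.1]
grip_width: 0.0613
pos [ 0.5575 -0.0929  0.31  ] rot [-179.99   -0.37  -17.76] F [-0.57  0.   -0.06] w 0.0613 t 15.25
cm [-10.74   1.04  -0.07] rotvec [-0.0002 -0.0064 -0.0046]
top 193 [ 0.56001047 -0.09299286  0.17682275] 0.18708182562903153 ((556.6258544921875, -95.05970001220703), (23.64219093322754, 22.36971092224121), 57.823360443115234)
```

View pics/s4.png

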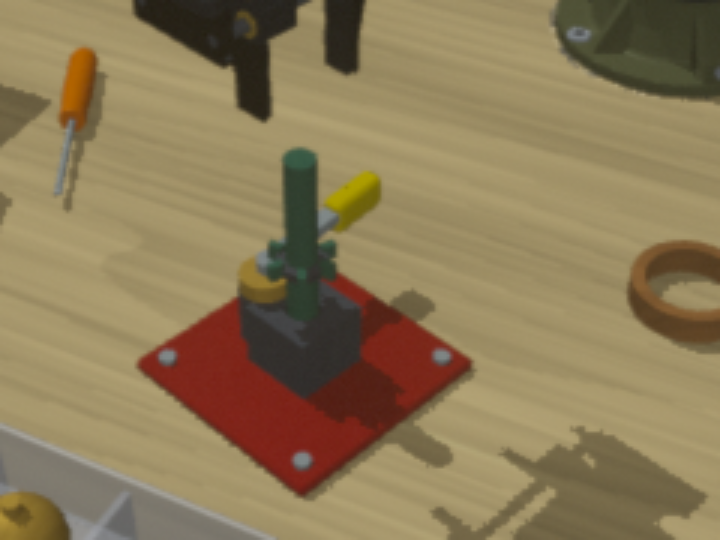

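The pole is seated upright in the socket and released (foot at (302,315), top at 0.186 m). The lever is still open. Next I'll move to the handle.

```bash
python3 -m creep '[[-1.8,0.17,0,0,0,0,0],[-1.8,0.17,0,0,0,0,0],[-1.8,0.17,0,0,0,0,0],[-1.8,0.17,0,0,0,0,0],[-1.8,0.17,0,0,0,0,0],[-1.3,0.1,0,0,0,0,0],[0,0,0,0,0,0.134,0],[0,0,0,0,0,0.134,0],[0,0,0,0,0,0.134,0],[0,0,0,0,0,0.134,0],[0,0,0,0,0,0.134,0],[0,0,0,0,0,0.134,0],[0,0,0,0,0,0.134,0],[0,0,0,0,0,0.134,0],[0,0,0,0,0,0.134,0],[0,0,0,0,0,0.134,0],[0,0,0,0,0,0.1,0],[0,0,0,0,0,0,0],[0,0,0,0,0,0,0]]';python3 go.py 0.452 -0.070 0.31 -102.1
```

```text
time_s: 17.25
tool_pos: [0.4411, -0.0677, 0.2879]
tool_rot: [178.2, -0.7, -103.4]
force: [-0.3, 0.3, -0.2]
grip_width: 0.0005
pos [ 0.4411 -0.0677  0.2879] rot [ 178.24   -0.69 -103.44] F [-0.3   0.3  -0.22] w 0.0005 t 17.25
cm [-0.   -1.05 -2.25] rotvec [ 0.0309 -0.0117 -0.0237]
```

```bash
python3 -m creep '[[0,-0.5,0,0.015,-0.006,-0.012,0],[0,-0.5,0,0.015,-0.006,-0.012,0],[0,0,0,0,0,0,0]]';python3 go.py 0.452 -0.070 0.13 -102.1
python3 - <<'E'
from h import *
o,c=wrist("pics/w5.png")
W=cloud(c);ok=c["z_map"]>0
hsv=cv2.cvtColor(c["frame"],cv2.COLOR_BGR2HSV);H,S,V=[hsv[...,i].astype(int) for i in range(3)]
m=ok&(H>20)&(H<35)&(S>180)&(V>80)&(W[...,2]>.06)&(W[...,2]<.1)
print(m.sum());
m2=m&(W[...,2]>.086)
if m2.sum()>20: print(rect(W[m2]),W[m2].mean(0))
E
```

```text
time_s: 17.55
tool_pos: [0.4514, -0.0701, 0.2869]
tool_rot: [-180.0, 0.1, -101.7]
force: [-0.4, -0.7, -0.4]
grip_width: 0.0006
pos [ 0.4514 -0.0701  0.2869] rot [-1.7996e+02  6.0000e-02 -1.0172e+02] F [-0.35 -0.71 -0.44] w 0.0006 t 17.55
cm [-0.   -0.05 15.69] rotvec [-0.0007  0.001   0.0066]
876
((456.9294128417969, -105.49437713623047), (17.34119415283203, 48.152687072753906), 77.66203308105469) [ 0.4582696 -0.1040243  0.0898016]
```

View pics/w5.png

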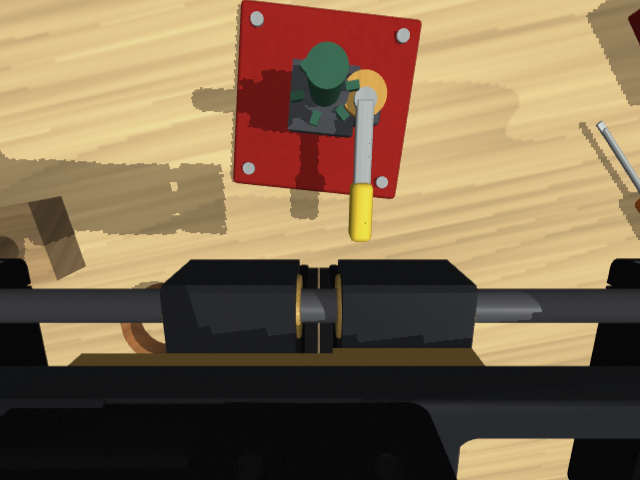

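The wrist view shows the closed fingers over the free side of the handle, which is at (360,212). The pole is seated at (325,65). Now I'll descend beside the handle.

```bash
python3 -m creep '[[0,0,1,0,0,0.006,0],[0,0,1.5,0,0,0,0],[0,0,1.5,0,0,0,0],[0,0,1.5,0,0,0,0],[0,0,1.5,0,0,0,0],[0,0,1.5,0,0,0,0],[0,0,1.5,0,0,0,0],[0,0,1.5,0,0,0,0],[0,0,1.5,0,0,0,0],[0,0,1,0,0,0,0],[0,0,0.7,0,0,0,0],[0,0,0,0,0,0,0]]';python3 go.py 0.452 -0.070 0.13 -102.3
```

```text
time_s: 18.8
tool_pos: [0.4487, -0.0692, 0.1284]
tool_rot: [179.8, 0.0, -102.1]
force: [0.1, 0.2, 0.4]
grip_width: 0.0003
pos [ 0.4487 -0.0692  0.1284] rot [ 1.7981e+02  1.0000e-02 -1.0207e+02] F [0.15 0.24 0.45] w 0.0003 t 18.8
cm [ 0.01 -0.34 -0.16] rotvec [0.0033 0.0001 0.0039]
```

```bash
python3 -m creep '[[0.25,-0.15,0,0,0,0,0],[0.25,-0.15,0,0,0,0,0],[0.2,0,0,0,0,0,0],[0.2,0,0,0,0,0,0],[0,0,0,0,0,0,0]]';python3 go.py 0.452 -0.080 0.13 -102.3;  python3 -m creep '[[0.2,0,0,0,0,0,0],[0.2,0,0,0,0,0,0],[0.2,0,0,0,0,0,0]]'
```

```text
time_s: 19.3
tool_pos: [0.4515, -0.0799, 0.1304]
tool_rot: [-180.0, 0.1, -102.1]
force: [0.6, -0.2, 0.1]
grip_width: 0.0004
pos [ 0.4515 -0.0799  0.1304] rot [-1.7996e+02  6.0000e-02 -1.0209e+02] F [ 0.6  -0.19  0.06] w 0.0004 t 19.3
cm [ 0.   -0.05  0.04] rotvec [-0.0007  0.0011  0.0036]
time_s: 19.6
tool_pos: [0.4505, -0.0856, 0.1308]
tool_rot: [-179.9, 0.1, -102.1]
force: [0.8, 4.8, 0.0]
grip_width: 0.0006
```

```bash
cat > lev.py <<'E'
from h import *
from cell import env
o=env.get_obs();p=np.array(o["tool_pos"])[:2]*1000-[545.5,-124.9]
r=np.hypot(*p);off=18.4
a=np.degrees(np.arctan2(p[1],p[0]))%360+np.degrees(np.arcsin(off/r))-162.4
yaw=o["tool_rot"][2]%360
print("lever est",round(a,2),"radial",round(np.sqrt(r*r-off*off),1),"yaw err",round(yaw-(a+162.4+90)%360,2),"F",np.round(o["force"],1),"Ftool",np.round(Ro.from_euler("xyz",o["tool_rot"],degrees=True).inv().apply(o["force"]),1),"z",round(o["tool_pos"][2],4),np.round(o["tool_rot"],2))
E
python3 lev.py; python3 -m creep '[[0.3,0.06,0,0,0,-0.03,0],[0.4,0.07,0,0,0,-0.04,0],[0.4,0.07,0,0,0,-0.04,0],[0.4,0.07,0,0,0,-0.04,0],[0.4,0.07,0,0,0,-0.04,0],[0.4,0.07,0,0,0,-0.04,0]]'; python3 lev.py
```

```text
lever est 5.43 radial 101.2 yaw err 0.09 F [0.8 4.8 0. ] Ftool [-4.9  0.2  0. ] z 0.1308 [-1.7991e+02  1.3000e-01 -1.0208e+02]
time_s: 20.2
tool_pos: [0.4446, -0.0992, 0.1309]
tool_rot: [-179.8, 0.9, -88.1]
force: [-1.2, 4.2, 2.5]
grip_width: 0.0002
lever est 13.5 radial 102.5 yaw err 5.98 F [-1.2  4.2  2.5] Ftool [-4.3  1.  -2.4] z 0.1309 [-179.83    0.91  -88.12]
```

```bash
python3 -m creep '[[0.45,0.08,0,0,0,-0.01,0],[0.45,0.08,0,0,0,-0.015,0],[0.45,0.08,0,0,0,-0.015,0],[0.45,0.08,0,0,0,-0.02,0],[0.45,0.08,0,0,0,-0.02,0],[0.45,0.08,0,0,0,-0.02,0],[0.45,0.08,0,0,0,-0.025,0],[0.45,0.08,0,0,0,-0.025,0]]'; python3 lev.py
```

```text
time_s: 21.0
tool_pos: [0.4425, -0.133, 0.1309]
tool_rot: [-179.5, 1.3, -78.9]
force: [0.8, 5.2, 1.3]
grip_width: 0.0002
lever est 32.37 radial 101.7 yaw err -3.67 F [0.8 5.2 1.3] Ftool [-5.  -1.8 -1.2] z 0.1309 [-179.5     1.28  -78.91]
```

```bash
python3 -m creep '[[0.45,0.07,0,0,0,-0.05,0],[0.45,0.07,0,0,0,-0.05,0],[0.45,0.07,0,0,0,-0.045,0],[0.45,0.07,0,0,0,-0.045,0],[0.45,0.07,0,0,0,-0.045,0],[0.45,0.07,0,0,0,-0.04,0],[0.45,0.07,0,0,0,-0.04,0],[0.45,0.07,0,0,0,-0.04,0]]'; python3 lev.py
```

```text
time_s: 21.8
tool_pos: [0.4499, -0.1673, 0.1308]
tool_rot: [-179.0, 1.4, -57.4]
force: [-0.9, 4.8, 3.8]
grip_width: 0.0005
lever est 51.64 radial 102.9 yaw err -1.46 F [-0.9  4.8  3.8] Ftool [-4.7 -1.9 -3.6] z 0.1308 [-178.97    1.43  -57.43]
```

```bash
python3 go.py 0.45 -0.167 0.131 -57.4; python3 -m creep '[[0.45,0.06,0,0,0,-0.045,0],[0.45,0.06,0,0,0,-0.045,0],[0.45,0.06,0,0,0,-0.045,0],[0.45,0.06,0,0,0,-0.045,0],[0.45,0.06,0,0,0,-0.045,0],[0.4,0.05,0,0,0,-0.04,0],[0.3,0.04,0,0,0,-0.03,0],[0.2,0.03,0,0,0,-0.02,0]]'; python3 lev.py;python3 go.py 0.45 -0.167 0.131 -34
```

```text
pos [ 0.4499 -0.1673  0.1308] rot [-178.97    1.43  -57.43] F [-0.92  4.83  3.79] w 0.0005 t 21.8
cm [-0.02 -0.02 -0.02] rotvec [-0.018   0.0249 -0.0007]
time_s: 22.6
tool_pos: [0.4646, -0.1936, 0.1302]
tool_rot: [-178.6, 1.7, -38.4]
force: [-1.9, 4.3, 3.6]
grip_width: 0.0005
lever est 67.93 radial 104.5 yaw err 1.3 F [-1.9  4.3  3.6] Ftool [-4.3 -2.2 -3.4] z 0.1302 [-178.58    1.69  -38.36]
pos [ 0.4646 -0.1936  0.1302] rot [-178.58    1.69  -38.36] F [-1.95  4.3   3.61] w 0.0005 t 22.6
cm [-2.8  -1.18  0.03] rotvec [-0.026   0.0285 -0.0765]
```

```bash
python3 -m creep '[[0.35,0,0,-0.005,0.005,-0.03,0],[0.35,0,0,-0.005,0.005,-0.03,0],[0.35,0,0,-0.005,0.005,-0.03,0],[0.35,0,0,-0.005,0.005,-0.03,0],[0.3,0,0,0,0,-0.03,0],[0.3,0,0,0,0,-0.025,0]]'; python3 lev.py;python3 -m creep '[[0.15,0.01,0,0,0,-0.015,0],[0.15,0.01,0,0,0,-0.015,0],[0.15,0.01,0,0,0,-0.015,0],[0.15,0.01,0,0,0,-0.015,0]]'; python3 lev.py
```

```text
time_s: 23.2
tool_pos: [0.4794, -0.2072, 0.1296]
tool_rot: [-179.9, 0.6, -27.7]
force: [-3.0, 2.7, 5.1]
grip_width: 0.0005
lever est 78.85 radial 103.9 yaw err 1.1 F [-3.   2.7  5.1] Ftool [-3.9 -1.1 -5.1] z 0.1296 [-179.86    0.61  -27.65]
time_s: 23.6
tool_pos: [0.4844, -0.2111, 0.1296]
tool_rot: [-179.9, 0.6, -23.9]
force: [-3.2, 2.7, 5.4]
grip_width: 0.0001
lever est 82.32 radial 104.0 yaw err 1.4 F [-3.2  2.7  5.4] Ftool [-4.1 -1.2 -5.3] z 0.1296 [-179.91    0.65  -23.88]
```

```bash
python3 -m creep '[[0.1,0,0,0,0,-0.008,0],[0.1,0,0,0,0,-0.008,0],[0.1,0,0,0,0,-0.008,0],[0.1,0,0,0,0,-0.008,0],[0.1,0,0,0,0,-0.008,0],[0.1,0,0,0,0,-0.008,0],[0.1,0,0,0,0,-0.008,0],[0.1,0,0,0,0,-0.008,0]]'; python3 lev.py;python3 -m creep '[[0.1,0,0,0,0,-0.008,0],[0.1,0,0,0,0,-0.008,0]]'; python3 lev.py
```

```text
time_s: 24.4
tool_pos: [0.4915, -0.2155, 0.1296]
tool_rot: [-180.0, 0.7, -19.9]
force: [-3.6, 2.9, 5.0]
grip_width: 0.0008
lever est 86.82 radial 103.9 yaw err 0.87 F [-3.6  2.9  5. ] Ftool [-4.4 -1.4 -5. ] z 0.1296 [-179.96    0.7   -19.91]
time_s: 24.6
tool_pos: [0.4932, -0.2164, 0.1296]
tool_rot: [-180.0, 0.7, -18.9]
force: [-4.1, 2.3, 4.5]
grip_width: 0.0003
lever est 87.89 radial 103.8 yaw err 0.79 F [-4.1  2.3  4.5] Ftool [-4.7 -0.8 -4.4] z 0.1296 [-179.97    0.73  -18.91]
```

```bash
for i in 1; do python3 -m creep '[[0.1,0,0,0,0,-0.004,0]]'; done; python3 -m creep '[[0.1,0,0,0,0,-0.004,0]]'; python3 -m creep '[[0.1,0,0,0,0,-0.004,0]]';python3 lev.py
```

```text
time_s: 24.7
tool_pos: [0.494, -0.2169, 0.1296]
tool_rot: [-180.0, 0.7, -18.6]
force: [-4.0, 2.6, 4.9]
grip_width: 0.0006
time_s: 24.8
tool_pos: [0.4948, -0.2173, 0.1296]
tool_rot: [-180.0, 0.8, -18.4]
force: [-4.9, 3.4, 6.3]
grip_width: 0.0005
time_s: 24.9
tool_pos: [0.4951, -0.2174, 0.1295]
tool_rot: [-180.0, 0.9, -18.1]
force: [-6.2, 3.9, 8.7]
grip_width: 0.0006
lever est 89.1 radial 103.7 yaw err 0.37 F [-6.2  3.9  8.7] Ftool [-7.2 -1.8 -8.6] z 0.1295 [-179.97    0.88  -18.13]
```

```bash
python3 -m creep '[[0.1,0,0,0,0,0,0]]';python3 lev.py; python3 -m creep '[[0.1,0,0,0,0,0,0]]';python3 lev.py
```

```text
time_s: 25.0
tool_pos: [0.4952, -0.2175, 0.1295]
tool_rot: [-180.0, 1.0, -18.1]
force: [-6.9, 4.6, 8.9]
grip_width: 0.0005
lever est 89.14 radial 103.8 yaw err 0.36 F [-6.9  4.6  8.9] Ftool [-8.1 -2.2 -8.7] z 0.1295 [-179.95    1.03  -18.1 ]
time_s: 25.1
tool_pos: [0.4953, -0.2176, 0.1295]
tool_rot: [-179.9, 1.2, -18.1]
force: [-6.8, 4.0, 9.3]
grip_width: 0.0002
lever est 89.2 radial 103.8 yaw err 0.32 F [-6.8  4.   9.3] Ftool [-7.9 -1.7 -9.2] z 0.1295 [-179.93    1.17  -18.08]
```

```bash
python3 -m creep '[[0.15,0,-0.05,0,0,0,0]]'; python3 lev.py; python3 -m creep '[[0.2,0,-0.05,0,0,0,0]]';python3 lev.py
```

```text
time_s: 25.2
tool_pos: [0.4954, -0.2176, 0.1297]
tool_rot: [-179.9, 1.4, -18.1]
force: [-6.8, 4.2, 6.2]
grip_width: 0.0008
lever est 89.28 radial 103.8 yaw err 0.26 F [-6.8  4.2  6.2] Ftool [-7.9 -1.9 -6.1] z 0.1297 [-179.91    1.38  -18.06]
time_s: 25.3
tool_pos: [0.4957, -0.2177, 0.1297]
tool_rot: [-179.9, 1.6, -18.0]
force: [-7.7, 4.4, 7.1]
grip_width: 0.0004
lever est 89.43 radial 103.7 yaw err 0.13 F [-7.7  4.4  7.1] Ftool [-8.8 -1.9 -6.8] z 0.1297 [-179.89    1.64  -18.04]
```

```bash
python3 -m creep '[[0.2,0,-0.05,0,0.01,0,0]]'; python3 lev.py; python3 -m creep '[[0.2,0,-0.05,0,0.015,0,0]]';python3 lev.py
```

```text
time_s: 25.4
tool_pos: [0.4956, -0.2177, 0.1296]
tool_rot: [-179.9, 1.4, -18.0]
force: [-10.0, 5.9, 8.8]
grip_width: 0.0004
lever est 89.37 radial 103.8 yaw err 0.21 F [-10.    5.9   8.8] Ftool [-11.6  -2.5  -8.5] z 0.1296 [-179.87    1.4   -18.02]
time_s: 25.5
tool_pos: [0.4952, -0.2176, 0.1294]
tool_rot: [-179.8, 0.9, -18.0]
force: [-9.5, 6.0, 10.4]
grip_width: 0.0003
lever est 89.19 radial 103.9 yaw err 0.41 F [-9.5  6.  10.4] Ftool [-11.1  -2.8 -10.3] z 0.1294 [-179.84    0.89  -18.  ]
```

```bash
python3 -m creep '[[0.3,0,-0.08,0,0.012,0,0]]'; python3 lev.py; python3 -m creep '[[0.35,0,-0.08,0,0.012,0,0]]';python3 lev.py
```

```text
time_s: 25.6
tool_pos: [0.4952, -0.2176, 0.1294]
tool_rot: [-179.8, 0.6, -18.0]
force: [-13.1, 7.6, 10.0]
grip_width: 0.0006
lever est 89.14 radial 103.9 yaw err 0.47 F [-13.1   7.6  10. ] Ftool [-14.9  -3.2  -9.8] z 0.1294 [-179.8     0.64  -17.98]
time_s: 25.7
tool_pos: [0.4951, -0.2176, 0.1293]
tool_rot: [-179.7, 0.5, -18.0]
force: [-13.6, 7.4, 11.2]
grip_width: 0.0004
lever est 89.1 radial 104.0 yaw err 0.53 F [-13.6   7.4  11.2] Ftool [-15.3  -2.9 -11.1] z 0.1293 [-179.75    0.46  -17.98]
```

```bash
python3 -m creep '[[0.35,0,-0.09,0,0.011,0,0],[0.35,0,-0.09,0,0.011,0,0]]'; python3 lev.py; python3 -m creep '[[0.35,0,-0.09,0,0.011,0,0],[0.35,0,-0.09,0,0.011,0,0]]';python3 lev.py
```

```text
time_s: 25.9
tool_pos: [0.4949, -0.2176, 0.1293]
tool_rot: [-179.6, 0.2, -18.0]
force: [-12.7, 6.9, 10.0]
grip_width: 0.0004
lever est 89.0 radial 104.0 yaw err 0.65 F [-12.7   6.9  10. ] Ftool [-14.2  -2.7  -9.9] z 0.1293 [-179.64    0.22  -17.95]
time_s: 26.1
tool_pos: [0.4946, -0.2177, 0.1292]
tool_rot: [-179.5, -0.0, -17.9]
force: [-12.7, 6.4, 9.8]
grip_width: 0.0008
lever est 88.89 radial 104.2 yaw err 0.77 F [-12.7   6.4   9.8] Ftool [-14.1  -2.3  -9.8] z 0.1292 [-1.7954e+02 -1.0000e-02 -1.7940e+01]
```

```bash
python3 -m creep '[[0.35,0,-0.1,0,0.01,0,0],[0.35,0,-0.1,0,0.01,0,0],[0.35,0,-0.1,0,0.01,0,0]]'; python3 lev.py
```

```text
time_s: 26.4
tool_pos: [0.4945, -0.2177, 0.1292]
tool_rot: [-179.4, -0.2, -17.9]
force: [-13.0, 6.0, 9.9]
grip_width: 0.0004
lever est 88.83 radial 104.3 yaw err 0.86 F [-13.    6.    9.9] Ftool [-14.2  -1.8  -9.9] z 0.1292 [-179.39   -0.23  -17.91]
```

```bash
python3 -m creep '[[0.42,0,-0.1,0,0.009,0,0],[0.45,0,-0.1,0,0.009,0,0]]'; python3 lev.py; python3 -m creep '[[0.45,0,-0.1,0,0.009,0,0],[0.45,0,-0.1,0,0.009,0,0],[0.45,0,-0.1,0,0.009,0,0],[0.45,0,-0.1,0,0.009,0,0]]'; python3 lev.py
```

```text
time_s: 26.6
tool_pos: [0.4946, -0.2179, 0.1291]
tool_rot: [-179.3, -0.0, -17.9]
force: [-16.0, 7.0, 14.4]
grip_width: 0.0006
lever est 88.93 radial 104.4 yaw err 0.77 F [-16.    7.   14.4] Ftool [-17.4  -1.9 -14.4] z 0.1291 [-1.7926e+02 -4.0000e-02 -1.7900e+01]
time_s: 27.0
tool_pos: [0.4949, -0.2182, 0.1292]
tool_rot: [-179.0, 0.5, -17.9]
force: [-14.8, 7.8, 13.0]
grip_width: -0.0
lever est 89.12 radial 104.5 yaw err 0.6 F [-14.8   7.8  13. ] Ftool [-16.6  -3.1 -12.8] z 0.1292 [-178.97    0.46  -17.87]
```

Normal push held at about 15–17 N; now I'll retreat.

```bash
python3 -m creep '[[-0.2,0,0,0,0,0,0],[-0.5,0,0,0,0,0,0],[-0.8,0,0,0,0,0,0],[-0.8,0,0,0,0,0,0],[-0.8,0,0,0,0,0,0],[-0.5,0,0,0,0,0,0],[0,0,-1,0,0,0,0],[0,0,-2,0,0,0,0],[0,0,-2,0,0,0,0],[0,0,-2,0,0,0,0],[0,0,-2,0,0,0,0],[0,0,-2,0,0,0,0],[0,0,-2,0,0,0,0],[0,0,-1,0,0,0,0],[0,0,0,0,0,0,0],[0,0,0,0,0,0,0]]'
python3 - <<'E'
from h import *
from cell import optics
o,c=wrist("pics/w6.png")
hs=lambda f:cv2.cvtColor(f,cv2.COLOR_BGR2HSV).astype(int)
for n,c in(("wrist",c),("scene",optics.read_camera("scene"))):
    W=cloud(c);ok=c["z_map"]>0;h=hs(c["frame"])
    st=ok&(abs(W[...,0]-.557)<.2)&(abs(W[...,1]+.12)<.2)
    m=st&(h[...,0]>20)&(h[...,0]<35)&(h[...,1]>180)&(h[...,2]>80)&(W[...,2]>.086)&(W[...,2]<.096)
    if m.sum()>9: print(n,"handle",m.sum(),rect(W[m]))
    m=ok&(W[...,2]>.182)&(W[...,2]<.19)&(abs(W[...,0]-.557)<.03)&(abs(W[...,1]+.093)<.03)
    if m.sum()>9: print(n,"top",m.sum(),rect(W[m]),np.median(W[m][:,2]))
    p=ok&((h[...,0]<8)|(h[...,0]>172))&(h[...,1]>150)&st&(W[...,2]<.02)
    print(n,"plate",rect(W[p]))
cv2.imwrite("pics/s6.png",cv2.resize(c["frame"][130:310,210:450],None,fx=3,fy=3))
E
```

```text
time_s: 28.6
tool_pos: [0.4593, -0.2121, 0.2805]
tool_rot: [-179.2, -0.4, -18.0]
force: [0.1, -0.5, 0.4]
grip_width: 0.0004
wrist handle 1100 ((516.7962036132812, -210.77511596679688), (48.68399429321289, 16.985519409179688), 73.25540161132812)
wrist top 66 ((550.260009765625, -98.8698501586914), (1.5330356359481812, 10.593482971191406), 70.83794403076172) 0.1837741262294097
wrist plate ((550.5911865234375, -105.98306274414062), (144.66017150878906, 169.1097412109375), 72.21402740478516)
scene handle 123 ((521.2025146484375, -211.01113891601562), (47.698692321777344, 16.876144409179688), 71.10612487792969)
scene top 82 ((556.3355712890625, -90.55453491210938), (22.236600875854492, 20.472061157226562), 27.967294692993164) 0.18467143836148828
scene plate ((558.052001953125, -93.79029846191406), (168.11471557617188, 169.8160858154297), 72.06073760986328)
```

View pics/s6.png

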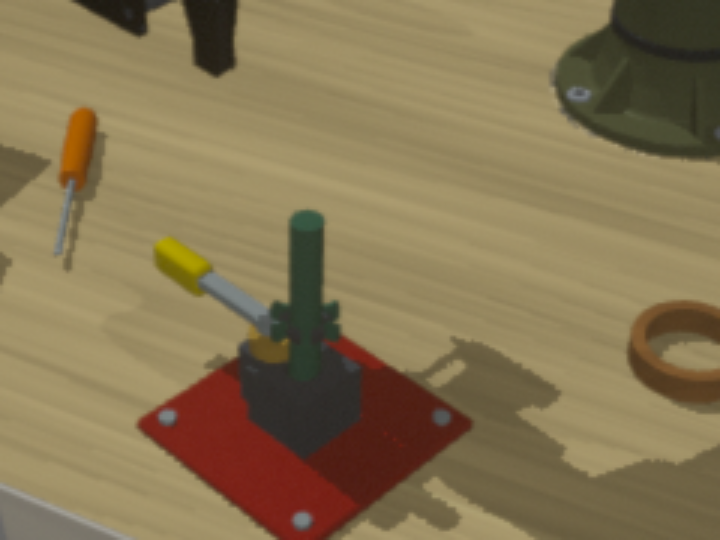

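The scene view shows the lever at its end stop (handle at (182,262)) and the pole upright in the socket, from (307,220) to (305,375). The fingers are clear of everything.

```bash
python3 -c "
from cell import order
print(order.sign_off())"
```

```text
the job is handed in; nothing more can be done
None
```

The trunk pole is in the stand's socket and clamped, and I handed the job in at about 29 s of robot time; sign-off gave no verdict.

**Pole:** I lowered it into the socket until it touched bottom, reading +3.7 N at the wrist where −2.4 N had been the pole's weight. I let go while the lever was still open, at about 5°. In the last check the pole's top was at 0.185 m, which matches a seated pole. It has shifted slightly since release, by roughly 0.02 rad judged from the picture; the play in the socket allows at most about 0.036 rad, and the limit is 0.07 rad.

**Lever:** I pushed it round with the closed fingers and met the stop at about 8–10 mm/s. I then leaned on it for over a second at about 14–17 N normal to the handle, and 17–23 N in total. The total includes an unwanted downward friction force of about 10–14 N. After I let go, the wrist camera put the lever at about 91° and the scene camera at about 89°, so both have it at the stop.

**Checks that disagreed:** The cameras differed by 2–4 mm in absolute position. For the insertion I used the wrist camera, with the pole and the socket measured in the same view. My estimate of the lever angle from the finger position read about 1° short of the stop.

I did not re-measure the bystanders at the end. The arm met nothing on its path.

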